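# Run down the loose wing nut on a wheel pedal

## Robot

A 6-joint arm with a two-finger parallel gripper is mounted at the origin on the work surface. World frame = base frame: x ahead of the robot, y to its left, z up, the work surface at z = 0. Lengths are in m, angles in degrees, forces in N, time in s.
With the tool pointing down it reaches from about 0.4 to 0.825 m from the base axis. Payload 7 kg.
Tool frame: the origin (TCP) lies midway between the tips of the shut fingers; the grasp point (between the pads) lies 19 mm behind it; z points along the fingers, y is the line along which they close (so a half turn about z gives the same grasp; the last joint's range is limited). The gripper opens to 88 mm and grips with 3 to 60 N. Pads are 19 mm wide; open, the fingers measure 130 mm over their backs; the gripper's body (78 mm by 193 mm) begins 47 mm behind the grasp point.
Start: joints at [-48.696, 20.546, 0.682, 0, -70.136, -16.507], TCP at [0.283, -0.613, 0.227] pointing down, gripper open.
Joint ranges: [-176.03, 176.03], [-82.01, 121.73], [-58.28, 71.71], [-173.87, 95.51], [-174.79, -0.11], [-173.66, 173.66]. Speed limits (degrees/s): [136.94, 136.94, 172.46, 180, 180, 180].

## Interface

Orientations are given as [roll, pitch, yaw] about the fixed x, y, z axes, in that order (R = Rz(yaw) Ry(pitch) Rx(roll)).
In Python, from plant import ctrl gives the robot as it stands. The module is installed in compiled form; this text tells all that it offers.
- The arm moves only by the tool play_rows, never from a script. Its argument "commands" is a list that holds one entry, the list of rows, each a list of 7 numbers: the turn, a rotation vector about the tool's x, y, z in rad, then the shift along the tool's x, y, z in cm, then the finger opening in cm, from 0 to 8.76. In form: [[[ax, ay, az, x, y, z, grip], ...]]. A call has 1 to 8 rows; each row is the pose to reach, as a shift and turn from the pose commanded when the call began, along the tool's axes at that moment; what a row does not reach only later rows make up. A row lasts 1/12 s, in which the tool goes at most 41.7 mm and 7.16 degrees, less where a joint would pass 70% of its speed; a pose out of reach is approached as far as the arm can. A call with a gripper value outside its range is refused whole. The fingers move at their own pace and stop on an object; the grip force is fixed at half the most. Time passes only in rows, so rows that repeat a pose let the fingers close. It gives the time, the measured TCP pose, the force, the opening and the grip force at its end, in the units of the state.
- ctrl.get_obs(): the state, without advancing time (a new reading comes with each control period).
- ctrl.snapshot(name): name is "side" or "top" or "wrist"; returns a dict with "color" (420x560x3 uint8, red, green, blue), "camera_matrix" (3x3 intrinsics, pixels), "origin" and "rotation" of the camera in the world; the wrist camera has in their place "hand_eye" (4x4, takes a point from camera to tool coordinates, whose origin is the TCP and whose axes are the flange's). Camera axes: x right, y down, z forward; pixel columns grow to the right and rows downward; lengths in m; the calibration is good to about 2 mm. A picture is of the moment at which its call begins: read the wrist's pose just before it. There is no depth.
- ctrl.close_job(): hands the job in; it is judged then, once.
Trained networks look in a picture, given as the dict that the camera call returned (one of the last four; its "shot" number tells which), for a name from the list of things; names that differ only in an ending like _2 or _b are one class to them, and where a whole thing is asked for, a point or a joint stands for the part that bears it (a point fixed in the world has none). Each returns a list of dicts, best first, with "conf" (0 to 1); they miss things now and then, are a little off and sometimes report something else, mostly with a low value. They report only what shows in the picture. A call takes as long as a camera call. They do not tell look-alikes from the thing itself.
- ctrl.find_in(picture, name): "bbox" ([left, top, width, height] in pixels, round what is visible of it).
The state is a dict: "clock": time; "joint_pos": joint angles; "qvel": joint speeds; "tau": joint torques, N m; "tool_pos": TCP position; "orientation": TCP orientation; "force": force on the tool from outside, world axes, zero at the start; "moment": the same for the moment, N m; "opening": finger opening in m; "gripper_force": force on a finger pad.
Only numpy, scipy, OpenCV 4.12 (cv2) and the standard library are available. Lean on these libraries where they do the work, as an engineer would, in place of code of your own. Each camera call takes 0.05 s, during which the arm holds its last target. There are 200 camera calls.

## Task

The blue wing nut on the potter's wheel pedal is loose: turn it clockwise with repeated fingertip pushes against its wings until it is fully home against its stop. Do not pinch a wing between the fingers, do not lift or shove the pedal, and leave the other things where they are.

Things in the scene. Friction and masses are not known exactly. Their poses are not given: they have to be found in the camera images.
- pedal: potter's wheel foot pedal, 2.4 kg, loose on rubber feet; aluminium base 200 x 120 mm (x by y), its top 60 mm above the bench; origin under its centre. A raised block with black rubber top fills x -13 to +94 mm, 104 mm wide, 92 mm high. The nut's stud is at x -55, y 0: the block's face, 42 mm from the axis, stops a fingertip going round behind; the -x side is open
- nut_mid (a point): on the axis of the blue wing nut, 18 mm above its underside; moves with the nut. z up, x along wing A (white dot on top), wing B at -x. Hub radius 18 mm, 16 mm tall; wings reach 38 mm from the axis, are 9 mm thick and stand 4 to 32 mm above the underside. Home, the underside is 63 mm above the bench; loose, up to 5 mm higher (5 mm per turn)
- wing_nut (a joint): turn of the wing nut in rad: 0 fully home (hard stop), negative when loose (-6.5 to -3.5 at the start); grows when turned clockwise seen from above, which lowers it. It stays where it is left: about 0.06 N m turns it, 2 N at a wing
- wing_a_push: the +y face of wing A (at +x) of the blue wing nut (a 26 x 26 x 3 mm plate); origin at the centre of the nut's underside, axes as nut_mid. Pushing this face turns the nut clockwise
- wing_a_back: the -y face of wing A (at +x) of the blue wing nut (a 26 x 26 x 3 mm plate); origin at the centre of the nut's underside, axes as nut_mid
- wing_b_push: the -y face of wing B (at -x) of the blue wing nut (a 26 x 26 x 3 mm plate); origin at the centre of the nut's underside, axes as nut_mid. Pushing this face turns the nut clockwise
- wing_b_back: the +y face of wing B (at -x) of the blue wing nut (a 26 x 26 x 3 mm plate); origin at the centre of the nut's underside, axes as nut_mid
- spare_nut: orange spare wing nut, 70 mm span, 28 mm tall, standing loose on the bench close to the pedal's +y side; origin under its centre; bystander
- screwdriver: blue-handled screwdriver lying on the bench beside the pedal; bystander
- tape: roll of pale tape, 90 mm across, 24 mm tall, flat on the bench; bystander
- grease: closed tin of grease with yellow label, 64 mm across, 85 mm tall; bystander
- wrench: steel wrench lying beyond the pedal; bystander
- mug: terracotta cup, 80 mm across, 90 mm tall; bystander
- trim_weight: brass weight with a narrower grip, 60 mm across, 45 mm tall; bystander
Things that resemble listed ones, but are neither listed nor needed, are in the scene too. Of the things that look like the pedal, the middle-sized one is meant.

How it is judged:
By the outcome, as a careful person would: the job done as asked, in the order asked, and still so for the second after the job is handed in, with the robot touching nothing.
It also fails if it takes over 51 s, if anything falls off the work surface, if the arm or the gripper's body presses on something with over 40 N, if the wrist force passes 120 N, or if a joint passes its speed limit or range.

## Working session

There is one attempt and no reset: what is moved stays moved. The work goes in short steps, Python scripts to look and compute and a tool call to move; the robot and the scene stay as the last step left them, time stands still between calls to the robot, and variables do not carry over. Pictures are saved under pics/ and viewed, at most 10 in all, crops included, and the job is handed in when it is done.

Besides the shell and the picture viewer there is one more tool, called after "Call:" as name(argument=value, ...), one argument or row to a line, values as JSON. play_rows: Moves the arm, as the interface text tells. Its arguments: {"type":"object","properties":{"commands":{"type":"array","items":{"type":"array","items":{"type":"array","items":{"type":"number"}}}}},"required":["commands"]}

```bash
mkdir -p pics; cat > h.py <<'E'
import numpy as np, cv2
from plant import ctrl
from scipy.spatial.transform import Rotation as R
def snap(n,f=None):
    s=ctrl.snapshot(n)
    if f: cv2.imwrite('pics/'+f,s['color'][:,:,::-1])
    return s
def ray(s,u,v,z):
    K=np.array(s['camera_matrix']);d=np.array(s['rotation'])@np.linalg.solve(K,[u,v,1]);o=np.array(s['origin'])
    return o+d*(z-o[2])/d[2]
def wristcam(s,o):
    T=np.array(s['hand_eye']);Rt=R.from_euler('xyz',o['orientation'],degrees=True).as_matrix()
    s['rotation']=Rt@T[:3,:3];s['origin']=Rt@T[:3,3]+np.array(o['tool_pos']);return s
def proj(s,P):
    p=np.array(s['camera_matrix'])@(np.array(s['rotation']).T@(np.array(P)-s['origin']));return p[:2]/p[2]
E
python3 - <<'E'
from h import *
print(ctrl.get_obs())
for n in('top','side'):
    s=snap(n,n+'1.png')
    print(n,s['origin'],np.array(s['rotation']).round(3).tolist(),np.array(s['camera_matrix']).tolist())
    for k in('pedal','nut_mid','wing_nut','wing_a_push','wing_b_push','spare_nut','mug','grease'):
        print(k,[(np.round(d['bbox']).tolist(),round(d['conf'],2)) for d in ctrl.find_in(s,k)][:4])
E
```

```text
{'clock': 0.0, 'joint_pos': array([-4.86938611e+01,  2.05909576e+01,  6.34243932e-01, -2.20926675e-02,
       -7.01384850e+01, -1.65076470e+01]), 'qvel': array([ 0.04871265,  0.05135988, -0.0154718 ,  0.11332232,  0.08110816,
        0.04564474]), 'tau': array([-8.23904193e-04, -5.82716775e+01,  2.93055171e+01,  6.99745104e+00,
        6.75518837e-03, -1.47328960e-04]), 'tool_pos': array([ 0.28289056, -0.61230017,  0.22562548]), 'orientation': array([ 1.79902823e+02, -7.14036429e-03, -1.55209025e+02]), 'force': array([-0.20090007,  0.86672396, -0.19778772]), 'moment': array([-0.0732207 ,  0.04335915, -0.03694202]), 'gripper_force': 0.0, 'opening': 0.08746323250284742}
top [ 0.31874909 -0.01386039  1.65620232] [-173.649, 0.748, -88.428] [[534.6878724884796, 0.0, 273.91604582614167], [0.0, 534.6878724884796, 208.17081508302599], [0.0, 0.0, 1.0]]
pedal [([218.0, 200.0, 47.0, 32.0], 0.98), ([352.0, 259.0, 63.0, 64.0], 0.8), ([280.0, 134.0, 45.0, 72.0], 0.66)]
nut_mid [([303.0, 177.0, 13.0, 18.0], 0.62), ([248.0, 213.0, 16.0, 10.0], 0.42)]
wing_nut [([297.0, 173.0, 16.0, 25.0], 0.48), ([246.0, 217.0, 10.0, 4.0], 0.37)]
wing_a_push []
wing_b_push []
spare_nut []
mug [([156.0, 124.0, 32.0, 30.0], 0.87)]
grease [([404.0, 166.0, 26.0, 21.0], 0.69)]
side [-0.00429208  0.49658217  0.71854348] [-133.124, 1.162, -136.549] [[410.65803727336765, 0.0, 286.19730337734484], [0.0, 410.65803727336765, 215.9525202399201], [0.0, 0.0, 1.0]]
pedal [([507.0, 213.0, 29.0, 24.0], 0.8), ([221.0, 229.0, 70.0, 56.0], 0.67), ([227.0, 146.0, 87.0, 74.0], 0.66)]
nut_mid [([506.0, 218.0, 10.0, 16.0], 0.56), ([262.0, 234.0, 19.0, 13.0], 0.5), ([282.0, 168.0, 12.0, 22.0], 0.49)]
wing_nut [([281.0, 165.0, 14.0, 26.0], 0.8), ([505.0, 218.0, 15.0, 14.0], 0.59)]
wing_a_push []
wing_b_push []
spare_nut [([236.0, 202.0, 15.0, 26.0], 0.59)]
mug [([89.0, 227.0, 45.0, 54.0], 0.59)]
grease [([342.0, 116.0, 21.0, 34.0], 0.59)]
```

```bash
python3 - <<'E'
import cv2
a=cv2.imread('pics/top1.png');cv2.imwrite('pics/top1c.png',cv2.resize(a[90:340,130:460],None,fx=2.4,fy=2.4,interpolation=cv2.INTER_CUBIC))
E
```

```text
(no output)
```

View pics/top1c.png

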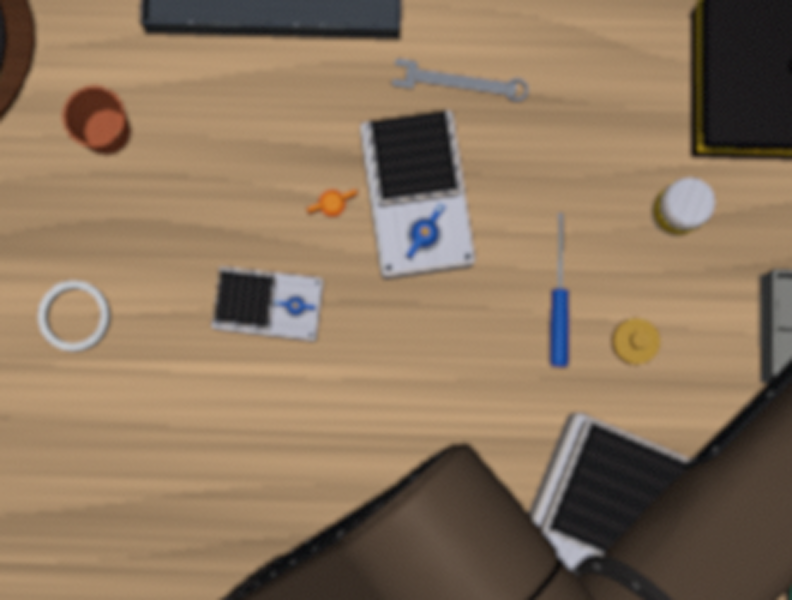

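View pics/side1.png

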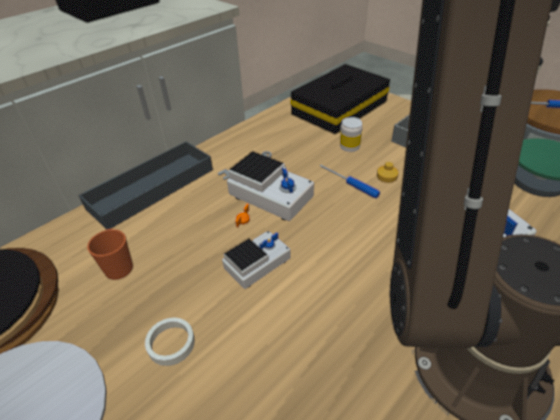

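Three pedal look-alikes: small one (top px 242,217), middle (303,170), large under the arm (385,290). The orange spare nut at (268,174) is next to the middle one. The middle one at (303,170) is the target, with its nut at about (307,187) and a white dot toward the upper right.

```bash
sed -i "s/    return s\ndef ray//" h.py; python3 - <<'E'
t=open('h.py').read().replace("    if f: cv2","    if 'rotation' in s: s['rotation']=R.from_euler('xyz',s['rotation'],degrees=True).as_matrix()\n    if f: cv2")
# keep raw dict for find_in: nothing else uses rotation
open('h.py','w').write(t)
E
python3 - <<'E'
from h import *
s=snap('top','t2.png')
c=[(362,122),(452,110),(474,265),(384,278)]
P=[ray(s,130+u/2.4,90+v/2.4,.06) for u,v in c];print(np.round(P,4))
for i in range(4): print(np.linalg.norm(P[i]-P[(i+1)%4]))
print('centre',np.mean(P,0))
ax=(P[0]+P[1]-P[2]-P[3]);yaw=np.arctan2(ax[1],ax[0]);print('yaw',np.degrees(yaw))
print('stud',np.mean(P,0)+R.from_euler('z',yaw).apply([-.055,0,0]))
print('nut',ray(s,130+424/2.4,90+233/2.4,.09),'dot',ray(s,130+441/2.4,90+209/2.4,.098))
a=s['color'][155:210,275:335,::-1];cv2.imwrite('pics/c2.png',cv2.resize(a,None,fx=9,fy=9,interpolation=cv2.INTER_CUBIC))
o=ctrl.get_obs();w=ctrl.snapshot('wrist');print(w['hand_eye'],w['camera_matrix'])
E
```

```text
[[ 0.7026 -0.0035  0.06  ]
 [ 0.721  -0.1173  0.06  ]
 [ 0.5234 -0.1485  0.06  ]
 [ 0.5041 -0.0363  0.06  ]]
0.11526209672443662
0.19999051655820477
0.11386297778213778
0.20121571704288313
centre [ 0.61277792 -0.07640267  0.06      ]
yaw 9.156059815648353
stud [ 0.55847869 -0.0851545   0.06      ]
nut [ 0.55771716 -0.08375842  0.09      ] dot [ 0.58682148 -0.10364995  0.098     ]
[[-1.14955949e-03 -9.64800574e-01 -2.62980095e-01  6.88363184e-02]
 [ 9.99999339e-01 -1.10444193e-03 -3.19387382e-04  7.79379318e-04]
 [ 1.76988869e-05 -2.62980288e-01  9.64801206e-01 -1.58463022e-01]
 [ 0.00000000e+00  0.00000000e+00  0.00000000e+00  1.00000000e+00]] [[334.36756709   0.         278.22043733]
 [  0.         334.36756709 208.23057586]
 [  0.           0.           1.        ]]
```

View pics/c2.png

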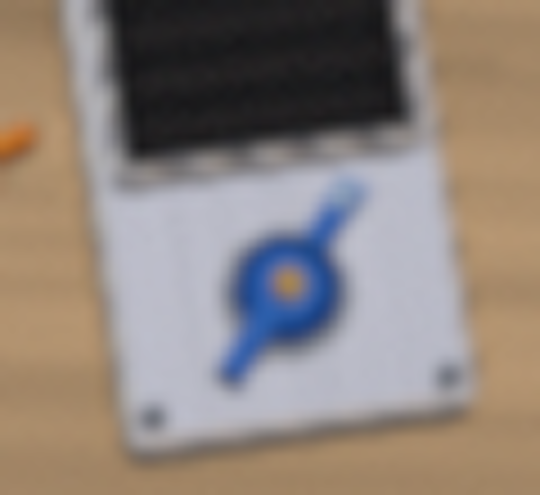

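Base measures 200 x 115 mm, so this is the right pedal. Blue nut centre at crop (288,282), with the white dot of wing A at (348,190), which puts wing A at about -34° world and wing B at 146°. I'll use closed fingertips on the open -x side and push B first.

Call:
play_rows(
  commands=[
    [[0,0,-0.1,-4,3.6,0.3,0],[0,0,-0.2,-8,7.2,0.6,0],[0,0,-0.27,-11.5,10.4,0.8,0],[0,0,-0.27,-15,13.6,1,0],[0,0,-0.27,-18.5,16.8,1.2,0],[0,0,-0.27,-21.6,19.6,1.35,0],[0,0,-0.27,-21.6,19.6,1.35,0],[0,0,-0.27,-21.6,19.6,1.35,0]],
  ],
)

```text
clock: 1.67
tool_pos: [0.399, -0.3392, 0.2134]
orientation: [-180.0, 0.1, -139.5]
force: [-0.5, -1.0, 0.0]
opening: 0.0398
gripper_force: 0.0
```

```bash
cat >> h.py <<'E'
def plan(pos,yaw,o=None):
    o=o or ctrl.get_obs();Rt=R.from_euler('xyz',o['orientation'],degrees=True)
    d=Rt.inv().apply(np.array(pos)-o['tool_pos'])*100
    r=(Rt.inv()*R.from_euler('xyz',[180,0,yaw],degrees=True)).as_rotvec()
    print('pos',np.round(o['tool_pos'],4),'rpy',np.round(o['orientation'],1),'t',o['clock'],'F',np.round(o['force'],1),'-> rot',r.round(3),'shift',d.round(2))
E
python3 -c "
from h import *
plan([.511,-.077,.2],-124);print(ctrl.get_obs()['joint_pos'].round(1))"
```

```text
pos [ 0.399  -0.3392  0.2134] rpy [-1.800e+02  1.000e-01 -1.395e+02] t 1.6667 F [-0.5 -1.   0. ] -> rot [-0.001  0.002 -0.27 ] shift [-25.55  12.66   1.37]
[-18.9   6.8 -19.4  -0.1 -63.7 -30.5]
```

Call:
play_rows(
  commands=[
    [[0,0,-0.1,-3.5,1.8,0.2,0],[0,0,-0.2,-7,3.6,0.4,0],[0,0,-0.27,-10.6,5.3,0.6,0],[0,0,-0.27,-14.2,7.1,0.8,0],[0,0,-0.27,-17.9,8.9,1,0],[0,0,-0.27,-21.7,10.8,1.2,0],[0,0,-0.27,-25.5,12.7,1.4,0],[0,0,-0.27,-25.5,12.7,1.4,0]],
  ],
)

```text
clock: 2.33
tool_pos: [0.5119, -0.0776, 0.199]
orientation: [-179.9, 0.1, -124.0]
force: [0.7, 0.3, -0.0]
opening: 0.0007
gripper_force: 0.0
```

```bash
python3 - <<'E'
from h import *
o=ctrl.get_obs();s=ctrl.snapshot('wrist');wristcam(s,o)
im=s['color'][:,:,::-1].copy()
C=np.array([.558,-.0845,0])
for z in(.063,.068,.1): 
    p=proj(s,C+[0,0,z]);print(z,p); cv2.circle(im,tuple(int(x) for x in p),2,(0,0,255),-1)
cv2.imwrite('pics/w1.png',im)
E
```

```text
0.063 [233.08701927 216.99488824]
0.068 [232.36356144 218.59382784]
0.1 [227.12558083 230.17047314]
```

View pics/w1.png

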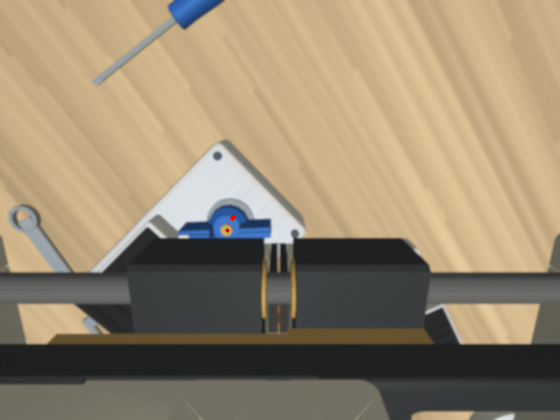

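The wrist view shows the hub at (227,230), which matches the projection. Wings are level in the image: B to the right, white-tipped A to the left, so they align with tool y. Descending behind wing B.

Call:
play_rows(
  commands=[
    [[0,0,0,0.3,0,2.5,0],[0,0,0,0.3,0,5,0],[0,0,0,0.3,0,7.5,0],[0,0,0,0.3,0,9.5,0],[0,0,0,0.3,0,11,0],[0,0,0,0.3,0,12.1,0],[0,0,0,0.3,0,12.1,0]],
  ],
)

```text
clock: 2.97
tool_pos: [0.5059, -0.086, 0.076]
orientation: [179.8, -0.2, -124.3]
force: [-0.8, 0.3, -0.2]
opening: 0.0002
gripper_force: 0.0
```

```bash
cat >> h.py <<'E'
N=np.array([.558,-.0845,0])
def arc(cx,cy,deg,n=8,adv=0):
    """rows about nut axis at (cx,cy) cm in tool frame, deg clockwise"""
    C=np.array([cx,cy])
    for i in range(1,n+1):
        a=np.radians(deg*i/n);r=np.array([[np.cos(a),-np.sin(a)],[np.sin(a),np.cos(a)]]);s=C-r@C
        print(f'[0,0,{a:.3f},{s[0]:.2f},{s[1]:.2f},0,0]',end=', ')
    print()
def nutrel():
    o=ctrl.get_obs();Rt=R.from_euler('xyz',o['orientation'],degrees=True);d=Rt.inv().apply(N-o['tool_pos'])*100
    print('nut in tool cm',d.round(2),'pos',np.round(o['tool_pos'],4),'yaw',round(o['orientation'][2],1),'t',round(o['clock'],2),'F tool',Rt.inv().apply(o['force']).round(1),'j6',o['joint_pos'][5].round(1));return d
E
python3 -c "
from h import *
d=nutrel();print('standoff arcs for contact x=-1.4')
arc(-1.4,-4.25,40)"
```

```text
nut in tool cm [-3.09 -4.24  7.57] pos [ 0.5059 -0.086   0.076 ] yaw -124.3 t 2.97 F tool [0.2 0.8 0.2] j6 -46.6
standoff arcs for contact x=-1.4
[0,0,0.087,-0.38,0.11,0,0], [0,0,0.175,-0.76,0.18,0,0], [0,0,0.262,-1.15,0.22,0,0], [0,0,0.349,-1.54,0.22,0,0], [0,0,0.436,-1.93,0.19,0,0], [0,0,0.524,-2.31,0.13,0,0], [0,0,0.611,-2.69,0.03,0,0], [0,0,0.698,-3.06,-0.09,0,0],
```

```bash
python3 -c "
from h import *
o=ctrl.get_obs();print(o['joint_pos'].round(1),o['qvel'].round(1),o['force'].round(1));plan([.5088,-.0802,.078],-124)"
```

```text
[ 12.3  14.4 -30.6  -0.  -45.3 -46.6] [ 0.  -1.8  2.1  0.5 -2.8 -0.1] [-0.8  0.3 -0.2]
pos [ 0.5059 -0.086   0.076 ] rpy [ 179.8   -0.2 -124.3] t 2.9667 F [-0.8  0.3 -0.2] -> rot [ 0.003 -0.003 -0.006] shift [-0.65  0.09 -0.21]
```

Call:
play_rows(
  commands=[
    [[0,0,0,-0.2,0,0,0],[0,0,0,-0.4,0,0,0],[0,0,0,-0.6,0,0,0],[0,0,0,-0.6,0,0,0]],
  ],
)

```text
clock: 3.3
tool_pos: [0.512, -0.0798, 0.079]
orientation: [-179.9, 0.1, -124.3]
force: [0.2, -0.8, -0.4]
opening: 0.0005
gripper_force: 0.0
```

```bash
python3 -c "
from h import *
nutrel()"
```

```text
nut in tool cm [-2.18 -4.05  7.91] pos [ 0.512  -0.0798  0.079 ] yaw -124.3 t 3.3 F tool [ 0.5 -0.6  0.4] j6 -47.1
```

```bash
python3 -c "
from h import *
arc(-1.5,-4.2,44)"
```

```text
[0,0,0.096,-0.41,0.12,0,0], [0,0,0.192,-0.83,0.21,0,0], [0,0,0.288,-1.25,0.25,0,0], [0,0,0.384,-1.68,0.26,0,0], [0,0,0.480,-2.11,0.22,0,0], [0,0,0.576,-2.53,0.14,0,0], [0,0,0.672,-2.94,0.02,0,0], [0,0,0.768,-3.34,-0.14,0,0],
```

Call:
play_rows(
  commands=[
    [[0,0,0.096,-0.71,0.12,0,0],[0,0,0.192,-1.13,0.21,0,0],[0,0,0.288,-1.55,0.25,0,0],[0,0,0.384,-1.98,0.26,0,0],[0,0,0.48,-2.41,0.22,0,0],[0,0,0.576,-2.83,0.14,0,0],[0,0,0.672,-3.24,0.02,0,0],[0,0,0.768,-3.64,-0.14,0,0]],
  ],
)

```text
clock: 3.97
tool_pos: [0.532, -0.0505, 0.0782]
orientation: [180.0, -0.1, -168.5]
force: [-2.7, 0.0, 1.0]
opening: 0.0007
gripper_force: 1.0
```

```bash
python3 - <<'E'
from h import *
nutrel()
s=snap('top');a=s['color'][150:215,265:345,::-1];cv2.imwrite('pics/t3.png',cv2.resize(a,None,fx=8,fy=8,interpolation=cv2.INTER_CUBIC))
s=snap('side');a=s['color'][130:240,200:340,::-1];cv2.imwrite('pics/s3.png',cv2.resize(a,None,fx=5,fy=5,interpolation=cv2.INTER_CUBIC))
E
```

```text
nut in tool cm [-1.89 -3.85  7.82] pos [ 0.532  -0.0505  0.0782] yaw -168.5 t 3.97 F tool [ 2.6  0.5 -1. ] j6 -94.1
```

View pics/s3.png

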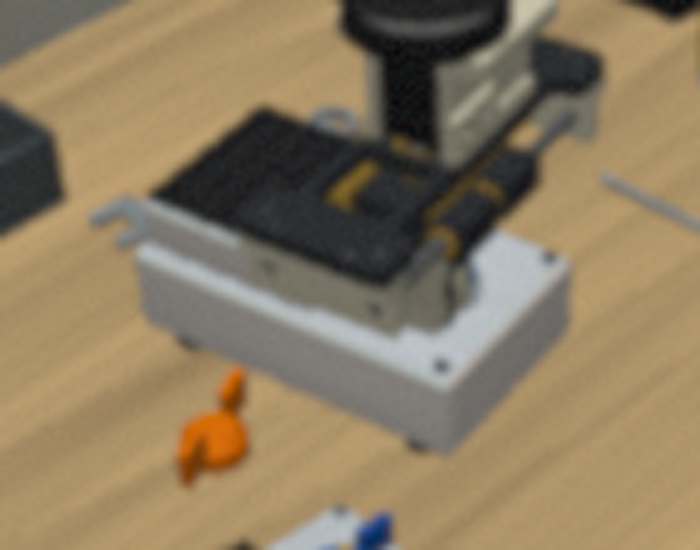

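Call:
play_rows(
  commands=[
    [[0,0,0.088,-0.38,0.36,0,0],[0,0,0.176,-0.76,0.48,0,0],[0,0,0.264,-1.15,0.53,0,0],[0,0,0.352,-1.54,0.54,0,0],[0,0,0.44,-1.93,0.51,0,0],[0,0,0.528,-2.32,0.44,0,0],[0,0,0.616,-2.7,0.34,0,0],[0,0,0.7,-3.07,0.21,0,0]],
  ],
)

```text
clock: 4.73
tool_pos: [0.5624, -0.0421, 0.0783]
orientation: [180.0, -0.0, 151.6]
force: [-1.2, 2.5, -1.0]
opening: 0.0001
gripper_force: 1.1
```

```bash
python3 - <<'E'
from h import *
nutrel()
E
```

```text
nut in tool cm [-1.63 -3.94  7.83] pos [ 0.5624 -0.0421  0.0783] yaw 151.6 t 4.73 F tool [2.3 1.6 1. ] j6 -134.0
```

Call:
play_rows(
  commands=[
    [[0,0,0,0.8,0,0,0],[0,0,0,1.0,0,-1,0],[0,0,0,1.0,0,-4,0],[0,0,-0.12,1.0,0,-6,0],[0,0,-0.24,1.0,0,-6,0],[0,0,-0.36,1.0,0,-6,0],[0,0,-0.48,1.0,0,-6,0],[0,0,-0.6,1.0,0,-6,0]],
  ],
)

```text
clock: 5.4
tool_pos: [0.5533, -0.0376, 0.1395]
orientation: [180.0, 0.1, -173.4]
force: [0.6, 0.9, -0.9]
opening: 0.0004
gripper_force: 0.0
```

Call:
play_rows(
  commands=[
    [[0,0,-0.12,0,0,0,0],[0,0,-0.24,0,0,0,0],[0,0,-0.36,0,0,0,0],[0,0,-0.48,0,0,0,0],[0,0,-0.6,0,0,0,0],[0,0,-0.72,0,0,0,0],[0,0,-0.84,0,0,0,0],[0,0,-0.96,0,0,0,0]],
  ],
)

```text
clock: 6.07
tool_pos: [0.5533, -0.0376, 0.1393]
orientation: [-179.9, 0.0, -118.4]
force: [-0.2, -0.2, -0.5]
opening: 0.0004
gripper_force: 0.0
```

```bash
python3 - <<'E'
from h import *
nutrel();plan([.560,-.1365,.135],-28)
E
```

```text
nut in tool cm [ 3.91 -2.63 13.93] pos [ 0.5533 -0.0376  0.1393] yaw -118.4 t 6.07 F tool [0.3 0.1 0.5] j6 -44.7
pos [ 0.5533 -0.0376  0.1393] rpy [-179.9    0.  -118.4] t 6.0667 F [-0.2 -0.2 -0.5] -> rot [-1.000e-03 -0.000e+00 -1.577e+00] shift [ 8.38 -5.29  0.43]
```

Call:
play_rows(
  commands=[
    [[0,0,-0.12,1.4,-0.9,0,0],[0,0,-0.24,2.8,-1.8,0,0],[0,0,-0.36,4.2,-2.7,0,0],[0,0,-0.48,5.6,-3.6,0,0],[0,0,-0.6,7,-4.4,0,0],[0,0,-0.72,8.4,-5.3,0,0],[0,0,-0.84,8.4,-5.3,0,0],[0,0,-0.96,8.4,-5.3,0,0]],
  ],
)

```text
clock: 6.73
tool_pos: [0.5588, -0.1377, 0.1392]
orientation: [-180.0, -0.0, -63.4]
force: [-0.2, -0.4, -0.2]
opening: 0.0007
gripper_force: 0.0
```

Call:
play_rows(
  commands=[
    [[0,0,-0.12,0,0,0,0],[0,0,-0.24,0,0,0,0],[0,0,-0.36,0,0,0,0],[0,0,-0.48,0,0,0,0],[0,0,-0.62,0,0,0,0],[0,0,-0.62,0,0,0,0]],
  ],
)

```text
clock: 7.23
tool_pos: [0.559, -0.1367, 0.1392]
orientation: [-180.0, -0.1, -27.9]
force: [-0.2, -1.2, -0.1]
opening: 0.0004
gripper_force: 0.0
```

```bash
python3 - <<'E'
from h import *
nutrel();plan([.560,-.1365,.135],-28)
o=ctrl.get_obs();s=ctrl.snapshot('wrist');wristcam(s,o)
im=s['color'][:,:,::-1].copy()
for z in(.095,): 
    p=proj(s,N+[0,0,z]);print(z,p); cv2.circle(im,tuple(int(x) for x in p),2,(0,0,255),-1)
cv2.imwrite('pics/w2.png',im)
E
```

```text
nut in tool cm [-2.54 -4.56 13.92] pos [ 0.559  -0.1367  0.1392] yaw -27.9 t 7.23 F tool [0.3 1.2 0.1] j6 56.4
pos [ 0.559  -0.1367  0.1392] rpy [-1.80e+02 -1.00e-01 -2.79e+01] t 7.2333 F [-0.2 -1.2 -0.1] -> rot [-0.001 -0.001  0.002] shift [ 0.08 -0.07  0.42]
0.095 [212.26414125 268.57673086]
```

View pics/w2.png

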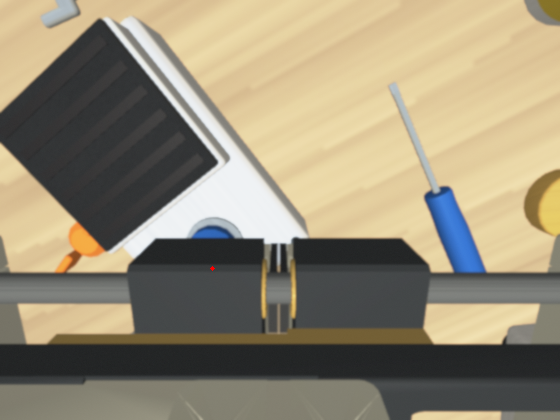

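Hub is visible at (213,232) with no wing on the camera side of it, so the area behind wing A is free. Descend and advance.

Call:
play_rows(
  commands=[
    [[0,0,0,0,0,2,0],[0,0,0,0,0,4,0],[0,0,0,0,0,5.4,0],[0,0,0,0,0,6.1,0],[0,0,0,0,0,6.1,0],[0,0,0,-0.3,0,6.1,0],[0,0,0,-0.6,0,6.1,0],[0,0,0,-0.9,0,6.1,0]],
  ],
)

```text
clock: 7.95
tool_pos: [0.5519, -0.1326, 0.0782]
orientation: [-180.0, -0.1, -28.5]
force: [1.1, -3.4, -0.9]
opening: 0.0003
gripper_force: 1.1
```

```bash
python3 - <<'E'
from h import *
nutrel();arc(-1.6,-4.4,48)
E
```

```text
nut in tool cm [-1.78 -4.51  7.82] pos [ 0.5519 -0.1326  0.0782] yaw -28.5 t 7.95 F tool [2.6 2.5 0.9] j6 55.2
[0,0,0.105,-0.47,0.14,0,0], [0,0,0.209,-0.95,0.24,0,0], [0,0,0.314,-1.44,0.28,0,0], [0,0,0.419,-1.93,0.27,0,0], [0,0,0.524,-2.41,0.21,0,0], [0,0,0.628,-2.89,0.10,0,0], [0,0,0.733,-3.36,-0.06,0,0], [0,0,0.838,-3.80,-0.27,0,0],
```

Contact made (2.6 N tangential). Sweeping.

Call:
play_rows(
  commands=[
    [[0,0,0.105,-0.47,0.14,0,0],[0,0,0.209,-0.95,0.24,0,0],[0,0,0.314,-1.44,0.28,0,0],[0,0,0.419,-1.93,0.27,0,0],[0,0,0.524,-2.41,0.21,0,0],[0,0,0.628,-2.89,0.1,0,0],[0,0,0.733,-3.36,-0.06,0,0],[0,0,0.838,-3.8,-0.27,0,0]],
  ],
)

```text
clock: 8.62
tool_pos: [0.5195, -0.1119, 0.0781]
orientation: [-179.9, -0.0, -76.8]
force: [0.7, -2.2, -1.5]
opening: 0.0005
gripper_force: 0.8
```

```bash
python3 -c "
from h import *
nutrel()"
```

```text
nut in tool cm [-1.79 -4.36  7.82] pos [ 0.5195 -0.1119  0.0781] yaw -76.8 t 8.62 F tool [ 2.3 -0.2  1.5] j6 4.2
```

Call:
play_rows(
  commands=[
    [[0,0,0.105,-0.47,0.14,0,0],[0,0,0.209,-0.95,0.24,0,0],[0,0,0.314,-1.44,0.28,0,0],[0,0,0.419,-1.93,0.27,0,0],[0,0,0.524,-2.41,0.21,0,0],[0,0,0.628,-2.89,0.1,0,0],[0,0,0.733,-3.36,-0.06,0,0],[0,0,0.838,-3.8,-0.27,0,0]],
  ],
)

```text
clock: 9.28
tool_pos: [0.5117, -0.0744, 0.0775]
orientation: [179.9, -0.0, -124.8]
force: [-2.8, -0.8, 0.9]
opening: 0.0004
gripper_force: 1.1
```

```bash
python3 -c "
from h import *
nutrel();arc(-1.6,-4.4,12,6)"
```

```text
nut in tool cm [-1.82 -4.39  7.75] pos [ 0.5117 -0.0744  0.0775] yaw -124.8 t 9.28 F tool [ 2.2  1.9 -0.9] j6 -48.3
[0,0,0.035,-0.15,0.05,0,0], [0,0,0.070,-0.31,0.10,0,0], [0,0,0.105,-0.47,0.14,0,0], [0,0,0.140,-0.63,0.18,0,0], [0,0,0.175,-0.79,0.21,0,0], [0,0,0.209,-0.95,0.24,0,0],
```

Call:
play_rows(
  commands=[
    [[0,0,0.035,-0.15,0.05,0,0],[0,0,0.07,-0.31,0.1,0,0],[0,0,0.105,-0.47,0.14,0,0],[0,0,0.14,-0.63,0.18,0,0],[0,0,0.175,-0.79,0.21,0,0],[0,0,0.209,-0.95,0.24,0,0]],
  ],
)

```text
clock: 9.78
tool_pos: [0.515, -0.0653, 0.0774]
orientation: [179.9, -0.1, -136.6]
force: [-3.2, 0.8, 0.0]
opening: 0.0004
gripper_force: 1.1
```

```bash
python3 -c "
from h import *
nutrel()"
```

```text
nut in tool cm [-1.81 -4.36  7.73] pos [ 0.515  -0.0653  0.0774] yaw -136.6 t 9.78 F tool [ 1.7  2.8 -0. ] j6 -61.0
```

Call:
play_rows(
  commands=[
    [[0,0,0.035,-0.15,0.05,0,0],[0,0,0.07,-0.31,0.1,0,0],[0,0,0.105,-0.47,0.14,0,0],[0,0,0.14,-0.63,0.18,0,0],[0,0,0.175,-0.79,0.21,0,0],[0,0,0.209,-0.95,0.24,0,0]],
  ],
)

```text
clock: 10.28
tool_pos: [0.5202, -0.0569, 0.0774]
orientation: [179.9, -0.1, -148.6]
force: [-2.3, 1.1, -0.6]
opening: 0.0007
gripper_force: 1.1
```

```bash
python3 -c "
from h import *
nutrel()"
```

```text
nut in tool cm [-1.79 -4.33  7.73] pos [ 0.5202 -0.0569  0.0774] yaw -148.6 t 10.28 F tool [1.4 2.2 0.6] j6 -73.8
```

Call:
play_rows(
  commands=[
    [[0,0,0.035,-0.15,0.05,0,0],[0,0,0.07,-0.31,0.1,0,0],[0,0,0.105,-0.47,0.14,0,0],[0,0,0.14,-0.63,0.18,0,0],[0,0,0.175,-0.79,0.21,0,0],[0,0,0.209,-0.95,0.24,0,0]],
  ],
)

```text
clock: 10.78
tool_pos: [0.5272, -0.0498, 0.0774]
orientation: [180.0, -0.1, -160.5]
force: [-3.6, 0.7, -1.0]
opening: 0.0005
gripper_force: 1.1
```

Call:
play_rows(
  commands=[
    [[0,0,0.035,-0.15,0.05,0,0],[0,0,0.07,-0.31,0.1,0,0],[0,0,0.105,-0.47,0.14,0,0],[0,0,0.14,-0.63,0.18,0,0],[0,0,0.175,-0.79,0.21,0,0],[0,0,0.209,-0.95,0.24,0,0]],
  ],
)

```text
clock: 11.28
tool_pos: [0.5355, -0.0442, 0.0775]
orientation: [180.0, -0.0, -172.5]
force: [-3.0, 1.4, -0.6]
opening: 0.0007
gripper_force: 1.1
```

Call:
play_rows(
  commands=[
    [[0,0,0.035,-0.15,0.05,0,0],[0,0,0.07,-0.31,0.1,0,0],[0,0,0.105,-0.47,0.14,0,0],[0,0,0.14,-0.63,0.18,0,0],[0,0,0.175,-0.79,0.21,0,0],[0,0,0.209,-0.95,0.24,0,0]],
  ],
)

```text
clock: 11.78
tool_pos: [0.5449, -0.0405, 0.0775]
orientation: [180.0, -0.0, 175.5]
force: [-1.9, 2.3, -0.3]
opening: 0.0004
gripper_force: 1.1
```

Call:
play_rows(
  commands=[
    [[0,0,0.035,-0.15,0.05,0,0],[0,0,0.07,-0.31,0.1,0,0],[0,0,0.105,-0.47,0.14,0,0],[0,0,0.14,-0.63,0.18,0,0],[0,0,0.175,-0.79,0.21,0,0],[0,0,0.209,-0.95,0.24,0,0]],
  ],
)

```text
clock: 12.28
tool_pos: [0.5548, -0.0387, 0.0776]
orientation: [180.0, -0.0, 163.5]
force: [-1.0, 1.6, -0.5]
opening: 0.0003
gripper_force: 1.1
```

Call:
play_rows(
  commands=[
    [[0,0,0.035,-0.15,0.05,0,0],[0,0,0.07,-0.31,0.1,0,0],[0,0,0.105,-0.47,0.14,0,0],[0,0,0.14,-0.63,0.18,0,0],[0,0,0.175,-0.79,0.21,0,0],[0,0,0.209,-0.95,0.24,0,0]],
  ],
)

```text
clock: 12.78
tool_pos: [0.5647, -0.0391, 0.0777]
orientation: [180.0, -0.0, 151.6]
force: [-0.1, 2.2, -0.2]
opening: 0.0001
gripper_force: 0.9
```

```bash
python3 -c "
from h import *
nutrel()"
```

```text
nut in tool cm [-1.57 -4.32  7.77] pos [ 0.5647 -0.0391  0.0777] yaw 151.6 t 12.78 F tool [1.1 1.9 0.2] j6 -134.2
```

End of stroke 2 (about 265° in total) and no stop yet. Returning for wing B with the same moves.

Call:
play_rows(
  commands=[
    [[0,0,0,0.8,0,0,0],[0,0,0,1.0,0,-1,0],[0,0,0,1.0,0,-4,0],[0,0,-0.12,1.0,0,-6,0],[0,0,-0.24,1.0,0,-6,0],[0,0,-0.36,1.0,0,-6,0],[0,0,-0.48,1.0,0,-6,0],[0,0,-0.6,1.0,0,-6,0]],
  ],
)

```text
clock: 13.45
tool_pos: [0.5561, -0.0347, 0.1387]
orientation: [180.0, 0.1, -173.5]
force: [0.0, -0.5, 0.2]
opening: 0.0003
gripper_force: 0.0
```

Call:
play_rows(
  commands=[
    [[0,0,-0.12,0,0,0,0],[0,0,-0.24,0,0,0,0],[0,0,-0.36,0,0,0,0],[0,0,-0.48,0,0,0,0],[0,0,-0.6,0,0,0,0],[0,0,-0.72,0,0,0,0],[0,0,-0.84,0,0,0,0],[0,0,-0.96,0,0,0,0]],
  ],
)

```text
clock: 14.12
tool_pos: [0.5561, -0.0347, 0.1385]
orientation: [-179.9, 0.0, -118.5]
force: [-0.6, 0.2, 0.5]
opening: 0.0003
gripper_force: 0.0
```

```bash
python3 - <<'E'
from h import *
plan([.560,-.1365,.139],-28)
E
```

```text
pos [ 0.5561 -0.0347  0.1385] rpy [-179.9    0.  -118.5] t 14.1167 F [-0.6  0.2  0.5] -> rot [-1.00e-03 -0.00e+00 -1.58e+00] shift [ 8.76 -5.21 -0.06]
```

Call:
play_rows(
  commands=[
    [[0,0,-0.12,1.5,-0.9,0,0],[0,0,-0.24,3,-1.8,0,0],[0,0,-0.36,4.5,-2.7,0,0],[0,0,-0.48,6,-3.6,0,0],[0,0,-0.6,7.4,-4.4,0,0],[0,0,-0.72,8.8,-5.2,0,0],[0,0,-0.84,8.8,-5.2,0,0],[0,0,-0.96,8.8,-5.2,0,0]],
  ],
)

```text
clock: 14.78
tool_pos: [0.5588, -0.1378, 0.1383]
orientation: [-180.0, -0.0, -63.6]
force: [0.2, 0.6, -0.1]
opening: 0.0004
gripper_force: 0.0
```

Call:
play_rows(
  commands=[
    [[0,0,-0.12,0,0,0,0],[0,0,-0.24,0,0,0,0],[0,0,-0.36,0,0,0,0],[0,0,-0.48,0,0,0,0],[0,0,-0.62,0,0,0,0],[0,0,-0.62,0,0,0,0]],
  ],
)

```text
clock: 15.28
tool_pos: [0.5591, -0.1368, 0.1384]
orientation: [-180.0, -0.1, -28.0]
force: [-0.4, -0.1, -0.1]
opening: 0.0005
gripper_force: 0.0
```

Call:
play_rows(
  commands=[
    [[0,0,0,0,0,2,0],[0,0,0,0,0,4,0],[0,0,0,0,0,5.4,0],[0,0,0,0,0,6.2,0],[0,0,0,0,0,6.2,0],[0,0,0,-0.3,0,6.2,0],[0,0,0,-0.6,0,6.2,0],[0,0,0,-0.9,0,6.2,0]],
  ],
)

```text
clock: 15.95
tool_pos: [0.552, -0.1328, 0.0763]
orientation: [-180.0, -0.1, -28.4]
force: [1.3, -2.6, -0.3]
opening: 0.0004
gripper_force: 1.1
```

```bash
python3 -c "
from h import *
nutrel()"
```

```text
nut in tool cm [-1.79 -4.53  7.63] pos [ 0.552  -0.1328  0.0763] yaw -28.4 t 15.95 F tool [2.3 1.7 0.3] j6 55.3
```

Contact with wing B. Continuing in 12° pushes.

Call:
play_rows(
  commands=[
    [[0,0,0.035,-0.15,0.05,0,0],[0,0,0.07,-0.31,0.1,0,0],[0,0,0.105,-0.47,0.14,0,0],[0,0,0.14,-0.63,0.18,0,0],[0,0,0.175,-0.79,0.21,0,0],[0,0,0.209,-0.95,0.24,0,0]],
  ],
)

```text
clock: 16.45
tool_pos: [0.5425, -0.1302, 0.0761]
orientation: [-179.9, -0.1, -40.5]
force: [2.0, -0.5, -1.7]
opening: 0.0004
gripper_force: 0.9
```

Call:
play_rows(
  commands=[
    [[0,0,0.035,-0.15,0.05,0,0],[0,0,0.07,-0.31,0.1,0,0],[0,0,0.105,-0.47,0.14,0,0],[0,0,0.14,-0.63,0.18,0,0],[0,0,0.175,-0.79,0.21,0,0],[0,0,0.209,-0.95,0.24,0,0]],
  ],
)

```text
clock: 16.95
tool_pos: [0.5338, -0.1258, 0.0761]
orientation: [-179.9, -0.1, -52.5]
force: [2.6, -1.3, -1.5]
opening: 0.0001
gripper_force: 0.8
```

Call:
play_rows(
  commands=[
    [[0,0,0.035,-0.15,0.05,0,0],[0,0,0.07,-0.31,0.1,0,0],[0,0,0.105,-0.47,0.14,0,0],[0,0,0.14,-0.63,0.18,0,0],[0,0,0.175,-0.79,0.21,0,0],[0,0,0.209,-0.95,0.24,0,0]],
  ],
)

```text
clock: 17.45
tool_pos: [0.526, -0.1198, 0.0761]
orientation: [-179.9, -0.1, -64.4]
force: [1.1, -1.3, -0.8]
opening: 0.0006
gripper_force: 0.8
```

Call:
play_rows(
  commands=[
    [[0,0,0.035,-0.15,0.05,0,0],[0,0,0.07,-0.31,0.1,0,0],[0,0,0.105,-0.47,0.14,0,0],[0,0,0.14,-0.63,0.18,0,0],[0,0,0.175,-0.79,0.21,0,0],[0,0,0.209,-0.95,0.24,0,0]],
  ],
)

```text
clock: 17.95
tool_pos: [0.5196, -0.1123, 0.0761]
orientation: [-179.9, -0.0, -76.4]
force: [2.5, -0.9, -0.9]
opening: 0.0003
gripper_force: 0.7
```

Call:
play_rows(
  commands=[
    [[0,0,0.035,-0.15,0.05,0,0],[0,0,0.07,-0.31,0.1,0,0],[0,0,0.105,-0.47,0.14,0,0],[0,0,0.14,-0.63,0.18,0,0],[0,0,0.175,-0.79,0.21,0,0],[0,0,0.209,-0.95,0.24,0,0]],
  ],
)

```text
clock: 18.45
tool_pos: [0.515, -0.1044, 0.0761]
orientation: [-179.9, -0.1, -88.4]
force: [2.7, -8.4, -2.8]
opening: 0.0002
gripper_force: 4.1
```

Call:
play_rows(
  commands=[
    [[0,0,0.012,-0.05,0.02,0,0],[0,0,0.025,-0.1,0.03,0,0],[0,0,0.025,-0.1,0.03,0,0],[0,0,0.025,-0.1,0.03,0,0]],
  ],
)

```text
clock: 18.78
tool_pos: [0.5146, -0.1036, 0.0761]
orientation: [-179.9, -0.1, -89.7]
force: [1.5, -7.2, -1.8]
opening: 0.0007
gripper_force: 3.8
```

```bash
python3 -c "
from h import *
nutrel()"
```

```text
nut in tool cm [-1.9  -4.34  7.61] pos [ 0.5146 -0.1036  0.0761] yaw -89.7 t 18.78 F tool [ 7.2 -1.5  1.8] j6 -9.9
```

Firm resistance at 7-8 N, most likely the stop. Back off, lift, and look.

Call:
play_rows(
  commands=[
    [[0,0,0,0.6,0,0,0],[0,0,0,1.2,0,0,0],[0,0,0,1.2,0,-3,0],[0,0,0,1.2,0,-7,0],[0,0,0,5,0,-7,0],[0,0,0,9,0,-7,0],[0,0,0,13,0,-7,0],[0,0,0,17,0,-7,0]],
  ],
)

```text
clock: 19.45
tool_pos: [0.515, -0.2743, 0.1461]
orientation: [-179.9, 0.0, -89.7]
force: [0.8, -0.2, 0.7]
opening: 0.0006
gripper_force: 0.0
```

```bash
python3 - <<'E'
from h import *
s=snap('top');a=s['color'][150:215,265:345,::-1];A=cv2.resize(a,None,fx=7,fy=7,interpolation=cv2.INTER_CUBIC)
b=cv2.imread('pics/t2.png')[150:215,265:345];B=cv2.resize(b,None,fx=7,fy=7,interpolation=cv2.INTER_CUBIC)
cv2.imwrite('pics/cmp.png',cv2.resize(np.vstack([A,B]),None,fx=.64,fy=.64))
# registration of the pedal's black block region before/after
g=lambda i:cv2.cvtColor(np.ascontiguousarray(i),cv2.COLOR_BGR2GRAY).astype(np.float32)
now=s['color'][:,:,::-1];old=cv2.imread('pics/t2.png')
M=np.eye(2,3,dtype=np.float32);_,M=cv2.findTransformECC(g(old[132:176,278:324]),g(now[132:176,278:324]),M,cv2.MOTION_EUCLIDEAN)
print(M.round(4))
nutrel()
E
```

```text
[[ 0.9828 -0.1845  2.0284]
 [ 0.1845  0.9828 -5.251 ]]
nut in tool cm [-19.57  -4.4   14.53] pos [ 0.5146 -0.2801  0.1456] yaw -89.8 t 19.5 F tool [ 5.5 -3.3 -1.8] j6 9.5
```

View pics/cmp.png

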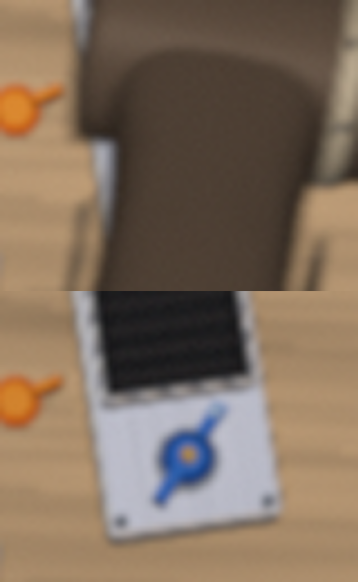

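The arm still occludes the pedal (only its left edge shows), so move clear.

Call:
play_rows(
  commands=[
    [[0,0,0,4,0,0,0],[0,0,0,8,0,0,0],[0,0,0,12,0,-1,0],[0,0,0,16,0,-2,0],[0,0,0,20,0,-3,0],[0,0,0,24,0,-3,0],[0,0,0,27,0,-3,0],[0,0,0,27,0,-3,0]],
  ],
)

```text
clock: 20.17
tool_pos: [0.5146, -0.5481, 0.174]
orientation: [180.0, -0.0, -90.0]
force: [-1.9, 1.3, -1.0]
opening: 0.0007
gripper_force: 0.0
```

```bash
python3 - <<'E'
from h import *
s=snap('top','t4.png')
now=s['color'][:,:,::-1];old=cv2.imread('pics/t2.png')
A,B=[cv2.resize(i[130:215,265:345],None,fx=5,fy=5,interpolation=cv2.INTER_CUBIC) for i in (old,now)]
cv2.imwrite('pics/cmp2.png',np.hstack([A,B]))
g=lambda i:cv2.cvtColor(np.ascontiguousarray(i),cv2.COLOR_BGR2GRAY).astype(np.float32)
M=np.eye(2,3,dtype=np.float32);cc,M=cv2.findTransformECC(g(old[132:176,278:324]),g(now[132:176,278:324]),M,cv2.MOTION_EUCLIDEAN)
print(cc,M.round(4))
s=snap('side','s4.png');print(ctrl.get_obs()['clock'])
E
```

```text
0.9967825811135427 [[ 1.     -0.0054  0.0096]
 [ 0.0054  1.     -0.083 ]]
20.2667
```

View pics/cmp2.png

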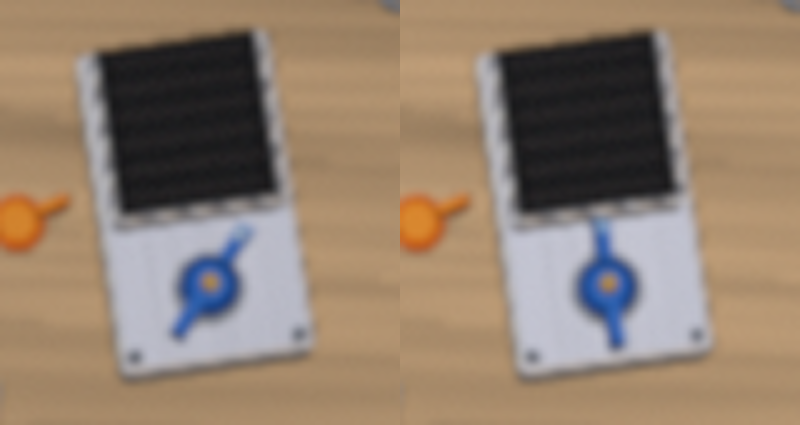

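Right panel: wing A (dot at 600,225) now points along the pedal's own axis, with the hub at (608,285). That fits the firm stop I felt, after about 318° of turning. The pedal shifted only about 0.3°, and the spare nut hasn't moved.

```bash
python3 -c "
from h import *
print(ctrl.close_job())"
```

```text
the job is handed in; nothing more can be done
None
```

The blue wing nut is turned clockwise (about 318°) until it hit its stop at 7–8 N, using closed-fingertip pushes on its wings; the pedal moved only about 0.3° and the spare nut stayed put. I handed the job in with the arm clear at about 20 s; I did not check the other bystanders one by one.

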